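Clip the big gear onto its axle

ROBOT

A 6-joint arm with a two-finger parallel gripper is mounted at the origin on the work surface. World frame = base frame: x ahead of the robot, y to its left, z up, the work surface at z = 0. Lengths are in mm, angles in rad, forces in N, time in s.
With the tool pointing down it reaches from about 275 to 1000 mm from the base axis. Payload 8.4 kg.
Tool frame: the origin (TCP) lies midway between the tips of the shut fingers; the grasp point (between the pads) lies 19 mm behind it; z points along the fingers, x is the direction in which the jaws open and shut, and the axes are right-handed (so a half turn about z gives the same grasp; the last joint's range is limited). The gripper opens to 85 mm and grips with 20 to 120 N. Pads are 22 mm wide; open, the fingers measure 114 mm over their backs; the gripper's body (76 mm by 85 mm) begins 54 mm behind the grasp point. The pads swing forward as they close: fully open they stand 13 mm farther back than shut.
Start: joints at [-1.219, 0.353, 1.633, -0, 1.155, -0.002], TCP at [216.539, -586.292, 231.281] pointing down, gripper open.
Joint ranges: [-2.63, 2.63], [-0.92, 2.1], [0.06, 2.66], [-1.3, 4.44], [0, 2.69], [-3.02, 3.02]. Speed limits (rad/s): [2.22, 2.22, 2.79, 3.14, 3.14, 3.14].

INTERFACE

Orientations are given as a unit quaternion [x, y, z, w].
In Python, from cell import robot, optics, finder gives the robot as it stands. The module is installed in compiled form; this text tells all that it offers.
- The arm moves only by the tool servo_tool, never from a script. Its arguments are lists of equal length, an entry for each row: "xyz": the shift along the world's x, y, z in units of 0.15 m (1.0 is 0.15 m), a list of three; "turn": the turn, a rotation vector about the world's x, y, z in units of 2 pi rad (1.0 is 2 pi rad), a list of three. In form: {"xyz": [[x, y, z], ...], "turn": [[ax, ay, az], ...]}. A call has 1 to 12 rows; each row is the pose to reach, as a shift and turn from the pose commanded when the call began, turning the shorter way round; what a row does not reach only later rows make up. A row lasts 1/12 s, in which the tool goes at most 41.7 mm and 7.16 degrees, less where a joint would pass 70% of its speed; a pose out of reach is approached as far as the arm can. A call with a number of a shift or a turn outside -1 to 1 is refused whole. A call with a gripper value outside its range is refused whole. "claw" is the opening, from -1 (shut) to 1 (fully open), set as the call begins (left out, the last holds). The fingers move at their own pace and stop on an object; "force" is the grip in N (left out, the last holds). Time passes only in rows, so rows that repeat a pose let the fingers close. It gives the time, the measured TCP pose, the force and the opening at its end, in the units of the state.
- robot.get_obs(): the state, without advancing time (a new reading comes with each control period).
- optics.capture(name): name is "side" or "top" or "wrist"; returns a dict with "frame" (480x640x3 uint8, red, green, blue), "depth" (480x640 float32, mm along the optical axis (not along the pixel's ray), 0 where there is no reading), "intrinsics" (3x3 intrinsics, pixels), "origin" and "attitude" of the camera in the world. Camera axes: x right, y down, z forward; pixel columns grow to the right and rows downward; lengths in mm; the calibration is good to about 2 mm. The wrist camera is an equidistant fisheye: a pixel r from the principal point sees the ray r / f radians off the axis. A picture is of the moment at which its call begins.
- robot.finish_job(): hands the job in, once; it reports no verdict.
Trained networks look in the newest picture that a camera, given by its name, has taken for a name from the list of things; names that differ only in an ending like _2 or _b are one class to them, and where a whole thing is asked for, a point or a joint stands for the part that bears it (a point fixed in the world has none). Each returns a list of dicts, best first, with "score" (0 to 1); they miss things now and then, are a little off and sometimes report something else, mostly with a low value. They report only what shows in the picture. A call takes as long as a camera call. They do not tell look-alikes from the thing itself.
- finder.silhouettes(camera, target): "mask" (480x640 bool, what is visible of it) and "rect" ([left, top, right, bottom] in pixels, round what is visible of it).
- finder.landmark_of(camera, target): "at" ([column, row] in pixels: a listed point, or the origin of a listed thing).
The state is a dict: "time_s": time; "qpos": joint angles; "qd": joint speeds; "joint_torque": joint torques, N m; "tool_pos": TCP position; "ee_rot": TCP orientation; "ft_force": force on the tool from outside, world axes, zero at the start; "moment": the same for the moment, N m; "grip_width": finger opening in mm.
Only numpy, scipy, OpenCV 4.12 (cv2) and the standard library are available. Lean on these libraries where they do the work, as an engineer would, in place of code of your own. Each camera call takes 0.05 s, during which the arm holds its last target.

TASK

On the gear-train teaching model the big gear is missing its retaining clip. Pick up the larger of the two open clips from the cork mat, lay it flat on the face of the big gear with its mouth towards the axle, and push it sideways into the axle's groove until it is fully home; push gently, light on the gear face, so that the clip never bears on the model with more than about 30 newtons in all, then let go. Leave the small clip and the other things on the table where they are.

Things in the scene. Friction and masses are not known exactly. Their poses are not given: they have to be found in the camera images.
- clip: The larger dark-steel open clip: a flat plate 5 mm thick, 72 mm long, lying on the cork mat, about 75 g. Origin: seat centre (where the axle's centre lies when home), on the underside; +x points out of the open mouth, z up. Rounded shoulder 37 mm wide from x = -7 mm (flat back of the slot, stops hard on the axle) to -17 mm, then a tail 20 mm wide to x = -51 mm.
- clip_tab (a point): Middle of the top of the larger clip's upright grip tab. The tab measures 12 mm along the clip's x and 16 mm along its y, rises 28 mm above the plate (z = 5 to 33 mm above the underside) and stands on the tail, centred 42 mm behind the clip's origin (x = -42 mm). The push may be given through it.
- clip_mouth (a point): Middle of the larger clip's open mouth, 21 mm ahead of its origin, where the gap is about 27 mm wide. The mouth narrows inward to 10 mm between two round jaw noses 6.4 mm ahead of the origin; the slot behind them is 16 mm wide.
- jaw_l (a joint): Outward give of the larger clip's left (+y) sprung jaw, 0 to 4 mm, about 2.8 N per mm; the right jaw is alike. The noses have to spread 2 mm each to pass the groove floor. With friction this takes some 6 to 13 N of push, and the push must be kept up until the slot's back meets the axle and the force rises steeply: rubbing may hold it short. Pressing down adds rubbing and can jam it.
- axle: The steel axle of the big gear. Origin: on its axis at the gear's flat upper face (150 mm across, 35 mm above the table), which is also the lower edge of the groove; z up, x as the model's. The groove is 7 mm high from here, round, floor diameter 14 mm, and takes the clip from any side; the head above it is 20 mm across for 7 mm, then 3 mm of taper to the top at 17 mm.
- small_clip: The smaller clip of the same form (about 46 mm long, 4 mm thick, tab to 22 mm high), also lying on the cork mat; it does not fit this axle. Origin on its underside between the jaws, +x out of its mouth. To be left alone.
- mat: Cork mat, 200 mm (x) by 290 mm (y), 3 mm thick, fixed; the two clips lie on it. Origin at the centre of its underside.
- rock_a: Grey-brown mineral specimen, 60 by 45 by 35 mm. Origin under its centre. Bystander.
- rock_b: Pale mineral specimen, 50 by 60 by 40 mm. Origin under its centre. Bystander.
- lens: Hand lens lying flat, black rim 78 mm across and 8 mm thick, wooden handle 90 mm long along its -x. Origin under the lens centre. Bystander.
- sample_jar: Clear jar with white cap, 60 mm across, 85 mm tall, standing. Origin under its centre. Bystander.
- model: The gear-train teaching model: plywood board 300 by 180 by 16 mm, fixed to the table, with two wooden gears on it. Origin on the table under the big gear's axle; +x runs along the board (x = -95 to 205 mm, y = +-90 mm) to the small gear, centred 113 mm away, whose own axle stands 12 mm above the gear faces and already has its clip.
There are look-alikes about, which are no part of the job. What is shaped like the clip but purple is not meant.

How it is judged (in metres and radians):
On the way, in this order (a step that is already met when the one before it is completed fails the run):
1. the larger clip is lifted off the mat (height (world z) of clip above 0.02 m and contact force between the fingers and clip above 0.5 N), for 0.1 s.
2. the larger clip lies flat on the gear face beside the axle, within 60 mm of it, at groove height and not yet home (z of clip in the frame of axle between -0.003 and 0.003 m and horizontal distance between clip and axle between 0.008 and 0.06 m and angle between clip's own z axis and vertical below 0.15 rad), for 0.05 s.
At the end, for the whole second after the job is handed in: The larger clip is home in the big axle's groove: its seat centre within 1.8 mm of the axle's axis, between 2 mm below and 3 mm above the gear face, flat within 0.08 rad, released and at rest (horizontal distance between clip and axle below 0.0018 m and z of clip in the frame of axle between -0.002 and 0.003 m and angle between clip's own z axis and vertical below 0.08 rad and linear speed of clip below 0.01 m/s and contact force between the fingers and clip below 0.1 N); the robot touches nothing.
It fails at once if with the axle in its mouth (seat centre within 20 mm of the axle) the larger clip bears on the model, downwards and sideways together, with more than 30 N (contact force between clip and model above 30 N and horizontal distance between clip and axle below 0.02 m).
It fails at once if the clip or the fingers press on the model with more than 45 N (contact force between any of clip, the fingers and model above 45 N).
It fails at once if the small clip is moved by more than 15 mm (distance of small_clip from where it was at the start of the episode above 0.015 m).
It fails at once if a rock, the hand lens or the jar is moved by more than 20 mm (distance of any of rock_a, rock_b, lens, sample_jar from where it was at the start of the episode above 0.02 m).
It also fails if it takes over 61 s, if anything falls off the work surface, if the arm or the gripper's body presses on something with over 40 N, if the wrist force passes 120 N, or if a joint passes its speed limit or range.

## Working session

There is one attempt and no reset: what is moved stays moved. The work goes in short steps, Python scripts to look and compute and a tool call to move; the robot and the scene stay as the last step left them, time stands still between calls to the robot, and variables do not carry over. Pictures are saved under pics/ and viewed, and the job is handed in when it is done.

Besides the shell and the picture viewer there is one more tool, called after "Request:" by a JSON object that holds its "api" and its "payload". servo_tool: Moves the arm, as the interface text tells. Its arguments: {"type":"object","properties":{"xyz":{"type":"array","items":{"type":"array","items":{"type":"number"}}},"turn":{"type":"array","items":{"type":"array","items":{"type":"number"}}},"claw":{"type":"number"},"force":{"type":"number"}},"required":["xyz","turn"]}

```bash
mkdir -p pics; ls; cat > h.py <<'E'
from cell import robot, optics, finder
import numpy as np, cv2
from scipy.spatial.transform import Rotation as R
def cap(n):
    return optics.capture(n)
def save(f,name):
    cv2.imwrite('pics/'+name+'.png',cv2.cvtColor(f,cv2.COLOR_RGB2BGR))
def Rm(c):
    a=np.array(c['attitude'],float)
    return a if a.shape==(3,3) else R.from_quat(a).as_matrix()
def px2w(c,u,v,z=None):
    K=c['intrinsics'];d=np.array([(u-K[0,2])/K[0,0],(v-K[1,2])/K[1,1],1.])
    w=Rm(c)@d;o=np.array(c['origin'],float)
    if z is None: s=c['depth'][int(round(v)),int(round(u))]
    else: s=(z-o[2])/w[2]
    return o+s*w
E
python3 - <<'E'
from h import *
print(robot.get_obs())
for n in ['top','side','wrist']:
    c=cap(n);save(c['frame'],n+'0');print(n,c['intrinsics'],c['origin'],c['attitude'])
    for t in ['clip','small_clip','axle','clip_tab','clip_mouth','mat']:
        print(t,[(round(d['score'],2),np.round(d['at'],1)) for d in finder.landmark_of(n,t)])
E
```

```text
pics
{'time_s': 0.0, 'qpos': array([-1.21940068e+00,  3.53637508e-01,  1.63411850e+00,  4.64090290e-06,
        1.15518498e+00, -2.38824233e-03]), 'qd': array([2.11684594e-05, 6.30645599e-04, 2.57483210e-03, 7.29995589e-04,
       1.40017113e-04, 3.24464857e-04]), 'joint_torque': array([ 8.27227541e-04, -6.05242181e+01, -3.42076993e+01, -4.56308680e-05,
        9.58556804e-03,  2.46611427e-05]), 'tool_pos': array([ 216.38070803, -585.85689626,  230.57500842]), 'ee_rot': array([ 8.20502119e-01, -5.71643086e-01, -5.51017414e-04, -3.88441421e-04]), 'ft_force': array([-0.82935114, -0.22103903, -0.08223325]), 'moment': array([ 0.03732462, -0.04020747,  0.01973605]), 'grip_width': 85.18015615706895}
top [[452.22452164   0.         319.29025644]
 [  0.         452.22452164 242.44845814]
 [  0.           0.           1.        ]] [ 358.25606099   48.47252103 1129.54584877] [ 0.71156562 -0.69572052  0.06780944 -0.07105778]
clip [(0.64, array([218.8, 256.4])), (0.58, array([189.3, 191.1])), (0.52, array([152.6, 271.9])), (0.49, array([259. , 329.6]))]
small_clip [(0.55, array([149.2, 220.8])),
[... 734 characters left out ...]
clip [(0.74, array([290.6, 300.2])), (0.42, array([362.4, 219. ]))]
axle [(0.61, array([363.8, 218.9]))]
clip_tab [(0.86, array([264.6, 343.2])), (0.78, array([184.8, 423.4])), (0.65, array([397.4, 344. ])), (0.64, array([166.3, 309.4]))]
clip_mouth [(0.91, array([246.5, 335.3])), (0.89, array([134.3, 336.8])), (0.88, array([226.8, 411.9])), (0.66, array([362.5, 343.6]))]
mat [(0.56, array([278.7, 325.5]))]
wrist [[371.64829954   0.         316.99045348]
 [  0.         371.64829954 246.5882925 ]
 [  0.           0.           1.        ]] [ 277.26768788 -564.81807892  372.65365278] [ 0.81400881 -0.5659758  -0.07492055  0.10699517]
clip []
small_clip []
axle []
clip_tab []
clip_mouth []
mat []
```

View pics/top0.png

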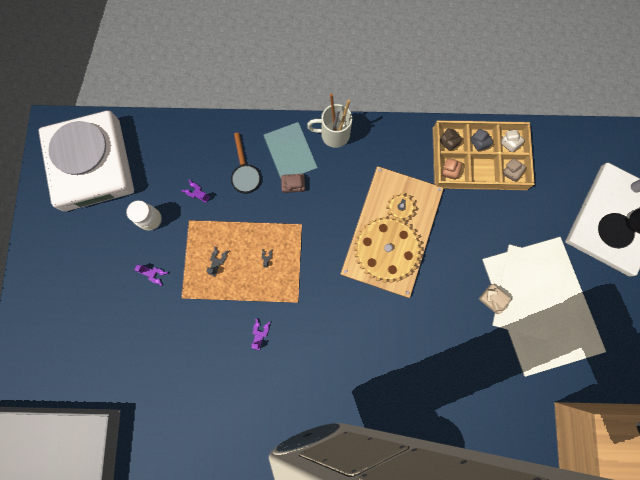

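View pics/side0.png

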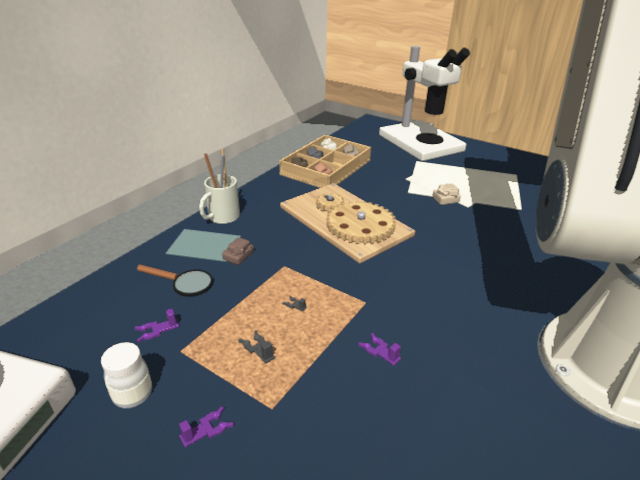

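```bash
python3 - <<'E'
from h import *
f=cv2.imread('pics/top0.png')[150:380,110:430];cv2.imwrite('pics/tz.png',cv2.resize(f,None,fx=2.5,fy=2.5,interpolation=cv2.INTER_CUBIC))
E
```

```text
(no output)
```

View pics/tz.png

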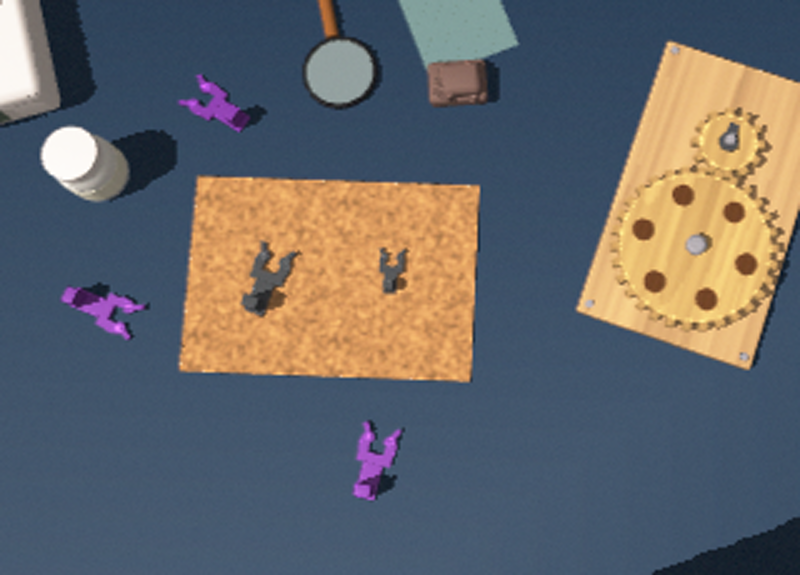

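The picture shows the larger dark clip on the mat at about (218,258), with its mouth up and to the right. The small clip is at (267,255), the axle at (388,247), and there are three purple look-alikes off the mat. Next I'll measure positions.

```bash
python3 - <<'E'
from h import *
c=cap('top');s=cap('side')
for n,cc,l in [('top',c,{'clip':(218.8,256.4,3),'tab':(211.8,268.6,36),'mouth':(220.5,246.4,8),'small':(267.3,251.3,3)}),('side',s,{'clip':(252.7,342.3,3),'tab':(264.6,343.2,36),'mouth':(246.5,335.3,8)})]:
    for k,(u,v,z) in l.items(): print(n,k,px2w(cc,u,v,z).round(1),px2w(cc,u,v).round(1))
    for t in ['clip_tab','clip','clip_mouth','axle','model']:
        for d in finder.landmark_of(n,t):
            z={'clip_tab':36,'clip':3,'clip_mouth':8,'axle':35,'model':0}[t]
            print(n,t,round(d['score'],2),d['at'].round(1) if hasattr(d['at'],'round') else d['at'],px2w(cc,*d['at'],z).round(1))
# tab top by depth: points with height 30..40 near the clip
for n,cc in [('top',c),('side',s)]:
    P=np.array([px2w(cc,u,v) for v in range(480) for u in range(640)]).reshape(480,640,3)
    np.save('P_'+n,P)
    m=(abs(P[...,0]-330)<80)&(abs(P[...,1]-300)<80)&(P[...,2]>30)&(P[...,2]<42)
    print(n,'tab top px',m.sum(),P[m].mean(0) if m.any() else 0)
    a=P[(P[...,2]>49)&(P[...,2]<56)&(abs(P[...,0]-345)<60)&(abs(P[...,1]+120)<60)]
    print(n,'axle top',len(a),a.mean(0) if len(a) else 0)
E
```

```text
top clip [541.1 309.2   3. ] [541.  309.1   3.4]
top tab [505.2 316.6  36. ] [505.  316.2  37.8]
top mouth [566.  305.4   8. ] [566.8 306.5   3.5]
top small [556.9 187.3   3. ] [557.2 187.5   1.2]
top clip_tab 0.82 [209.3, 269.7] [502.4 322.6  36. ]
top clip_tab 0.79 [252.4, 344.8] [326.3 208.2  36. ]
top clip_tab 0.6 [203.9, 194.7] [692.3 349.6  36. ]
top clip 0.81 [189.4, 192.7] [707.  396.7   3. ]
top clip 0.62 [264.8, 325.3] [372.7 185.1   3. ]
top clip 0.5 [153.5, 273.5] [494.  470.1   3. ]
top clip_mouth 0.86 [166.2, 278.9] [480.6 435.3   8. ]
top clip_mouth 0.81 [186.5, 183.0] [731.5 404.8   8. ]
top clip_mouth 0.62 [221.5, 247.9] [562.2 302.7   8. ]
top clip_mouth 0.5 [265.4, 319.9] [385.6 183.6   8. ]
top axle 0.47 [382.1, 245.9] [571.1 -98.9  35. ]
top model 0.61 [386.8, 252.0] [ 562.4 -115.4    0. ]
side clip [545.8 308.8   3. ] [546.5 308.    1.9]
side tab [506.7 322.   36. ] [504.8 324.2  39.1]
side mouth [562.2 305.6   8. ] [565.3 302.4   3.4]
side clip_tab 0.98 [167.0, 314.2] [691.5 364.6  36. ]
side clip_tab 0.83 [265.1, 345.4] [503.  325.3  36. ]
side clip_tab 0.81 [
[... 151 characters left out ...]
3 [146.1, 330.6] [720.9 393.5   3. ]
side clip 0.73 [215.3, 424.4] [487.5 463.1   3. ]
side clip 0.72 [254.6, 341.7] [543.9 305.9   3. ]
side clip_mouth 0.89 [244.8, 337.6] [561.  311.5   8. ]
side clip_mouth 0.86 [364.1, 342.2] [381.9 203.4   8. ]
side clip_mouth 0.68 [228.5, 415.8] [478.5 444.    8. ]
side clip_mouth 0.56 [135.6, 336.6] [719.8 416.    8. ]
side clip_mouth 0.54 [265.4, 343.7] [522.3 302.5   8. ]
side clip_mouth 0.31 [253.8, 343.8] [538.7 313.8   8. ]
side axle 0.54 [364.8, 221.2] [ 552.4 -107.7   35. ]
side axle 0.48 [264.9, 343.0] [507.2 320.7  35. ]
side model 0.91 [359.5, 234.2] [559.5 -99.7   0. ]
top tab top px 0 0
top axle top 0 0
side tab top px 0 0
side axle top 0 0
```

Request:
{"api": "servo_tool", "payload": {"xyz": [[0.07,0.22,0],[0.14,0.44,0],[0.2,0.65,0],[0.27,0.86,0]], "turn": [[0,0,0.014],[0,0,0.028],[0,0,0.043],[0,0,0.057]]}}

```text
time_s: 1.98
tool_pos: [257.0, -455.9, 231.1]
ee_rot: [0.91, -0.414, -0.0, -0.0]
ft_force: [1.5, -0.7, 0.5]
grip_width: 85.3
```

Request:
{"api": "servo_tool", "payload": {"xyz": [[0.07,0.22,0],[0.14,0.44,0],[0.2,0.65,0],[0.27,0.86,0]], "turn": [[0,0,0.014],[0,0,0.028],[0,0,0.043],[0,0,0.057]]}}

```text
time_s: 2.32
tool_pos: [297.5, -326.7, 231.4]
ee_rot: [0.969, -0.246, 0.0, 0.0]
ft_force: [1.1, 0.1, -0.1]
grip_width: 85.8
```

Request:
{"api": "servo_tool", "payload": {"xyz": [[0.07,0.22,0],[0.14,0.44,0],[0.2,0.65,0],[0.27,0.86,0]], "turn": [[0,0,0.014],[0,0,0.028],[0,0,0.043],[0,0,0.057]]}}

```text
time_s: 2.65
tool_pos: [338.1, -197.8, 231.5]
ee_rot: [0.998, -0.069, 0.0, 0.0]
ft_force: [0.7, -0.1, 0.4]
grip_width: 85.4
```

Request:
{"api": "servo_tool", "payload": {"xyz": [[0.07,0.22,0],[0.14,0.44,0],[0.2,0.65,0],[0.27,0.86,0],[0.27,0.86,0]], "turn": [[0,0,0.014],[0,0,0.028],[0,0,0.043],[0,0,0.057],[0,0,0.057]]}}

```text
time_s: 3.07
tool_pos: [379.9, -66.0, 231.6]
ee_rot: [0.994, 0.112, 0.001, -0.001]
ft_force: [1.0, 0.1, 1.2]
grip_width: 85.1
```

```bash
cat >> h.py <<'E'
def fray(c,u,v):
    K=c['intrinsics'];x=(u-K[0,2])/K[0,0];y=(v-K[1,2])/K[1,1];r=np.hypot(x,y)
    d=np.array([0,0,1.]) if r<1e-9 else np.array([np.sin(r)*x/r,np.sin(r)*y/r,np.cos(r)])
    return Rm(c)@d
def fpx(c,u,v,z):
    w=fray(c,u,v);o=np.array(c['origin'],float);return o+(z-o[2])/w[2]*w
def fproj(c,P):
    K=c['intrinsics'];d=Rm(c).T@(np.array(P,float)-np.array(c['origin'],float))
    t=np.arctan2(np.hypot(d[0],d[1]),d[2]);p=np.arctan2(d[1],d[0])
    return np.array([K[0,2]+K[0,0]*t*np.cos(p),K[1,2]+K[1,1]*t*np.sin(p)])
E
python3 - <<'E'
from h import *
c=cap('wrist');save(c['frame'],'w1')
print(c['origin'])
for t,z in [('axle',35),('model',0)]:
  for d in finder.landmark_of('wrist',t): print(t,d['score'],d['at'],fpx(c,*d['at'],z))
E
```

```text
[364.86165773  -3.90656993 373.0824353 ]
axle 0.71 [480.3, 302.9] [ 567.93703572 -112.49176695   35.        ]
model 0.7 [466.8, 292.2] [ 566.43104652 -114.31236204    0.        ]
```

View pics/w1.png

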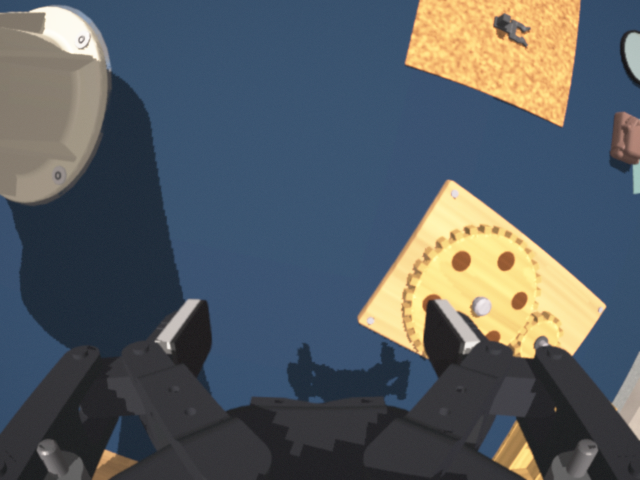

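Request:
{"api": "servo_tool", "payload": {"xyz": [[0.07,0.22,0],[0.14,0.44,0],[0.2,0.65,0],[0.27,0.86,0]], "turn": [[0,0,0.014],[0,0,0.028],[0,0,0.043],[0,0,0.057]]}}

```text
time_s: 3.55
tool_pos: [419.3, 58.4, 231.4]
ee_rot: [0.959, 0.283, 0.0, 0.0]
ft_force: [-0.0, -0.5, 0.1]
grip_width: 85.5
```

Request:
{"api": "servo_tool", "payload": {"xyz": [[0.07,0.22,0],[0.14,0.44,0],[0.2,0.65,0],[0.27,0.86,0]], "turn": [[0,0,0.014],[0,0,0.028],[0,0,0.043],[0,0,0.057]]}}

```text
time_s: 3.88
tool_pos: [460.2, 187.7, 231.2]
ee_rot: [0.893, 0.45, -0.0, 0.0]
ft_force: [-0.7, -0.7, -0.3]
grip_width: 85.3
```

Request:
{"api": "servo_tool", "payload": {"xyz": [[0.07,0.22,0],[0.14,0.44,0],[0.2,0.65,0],[0.27,0.86,0],[0.27,0.86,0],[0.27,0.86,0]], "turn": [[0,0,0.014],[0,0,0.028],[0,0,0.043],[0,0,0.057],[0,0,0.057],[0,0,0.057]]}}

```text
time_s: 4.38
tool_pos: [501.1, 316.2, 230.7]
ee_rot: [0.8, 0.601, -0.0, 0.0]
ft_force: [-0.3, -0.5, 0.2]
grip_width: 85.5
```

```bash
python3 - <<'E'
from h import *
c=cap('wrist');save(c['frame'],'w2')
print(c['origin'])
for t,z in [('clip',3),('clip_tab',36),('clip_mouth',8)]:
  for d in finder.landmark_of('wrist',t): print(t,round(d['score'],2),d['at'],fpx(c,*d['at'],z))
E
```

```text
[438.28392051 333.3832833  372.04541838]
clip 0.82 [169.8, 125.0] [365.6055013  196.15350131   3.        ]
clip 0.78 [445.8, 166.3] [486.83046675 456.60614452   3.        ]
clip 0.74 [421.8, 366.4] [710.50879299 385.98179114   3.        ]
clip 0.58 [321.5, 256.5] [543.62615675 307.56642857   3.        ]
clip_tab 0.73 [500.0, 175.2] [503.87443402 500.47153058  36.        ]
clip_tab 0.7 [399.7, 372.1] [685.1677863  356.04824809  36.        ]
clip_tab 0.65 [156.2, 83.0] [327.252614   206.33869798  36.        ]
clip_tab 0.59 [326.8, 221.3] [503.10814329 323.81180252  36.        ]
clip_mouth 0.97 [167.8, 144.6] [385.17422243 189.82267815   8.        ]
clip_mouth 0.9 [430.3, 163.4] [479.4339366  439.36090594   8.        ]
clip_mouth 0.8 [441.1, 371.6] [723.31933411 407.64449061   8.        ]
```

View pics/w2.png

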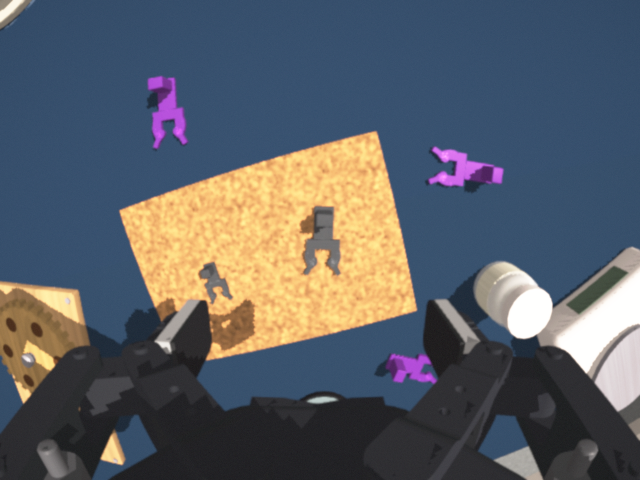

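```bash
cat >> h.py <<'E'
def clipPts(x,y,z,yaw):
    L={'seat':[[0,0,5]],'tail':[[-17,10,5],[-51,10,5],[-51,-10,5],[-17,-10,5]],'sh':[[-7,18.5,5],[-7,-18.5,5]],'tab':[[-36,8,33],[-48,8,33],[-48,-8,33],[-36,-8,33],[-36,8,33]],'mouth':[[21,13.5,5],[21,-13.5,5]]}
    c,s=np.cos(yaw),np.sin(yaw)
    return {k:[np.array([x+c*a-s*b,y+s*a+c*b,z+h]) for a,b,h in v] for k,v in L.items()}
def overlay(c,pose,name,k=5,half=60,cen=None):
    Q=clipPts(*pose);u0,v0=(fproj(c,Q['seat'][0]) if cen is None else cen)
    u0=int(u0)-half;v0=int(v0)-half
    f=cv2.cvtColor(c['frame'],cv2.COLOR_RGB2BGR)[v0:v0+2*half,u0:u0+2*half]
    f=cv2.resize(f,None,fx=k,fy=k,interpolation=cv2.INTER_CUBIC)
    col={'seat':(0,0,255),'tail':(255,255,0),'tab':(0,255,0),'sh':(255,0,255),'mouth':(0,255,255)}
    for q,v in Q.items():
        p=[tuple(int(t) for t in ((fproj(c,P)-[u0-.5,v0-.5])*k)) for P in v]
        for a in p: cv2.circle(f,a,3,col[q],-1)
        for a,b in zip(p,p[1:]): cv2.line(f,a,b,col[q],1)
    cv2.imwrite('pics/'+name+'.png',f)
E
python3 - <<'E'
from h import *
c=cap('wrist')
np.save('w2c.npy',c,allow_pickle=True)
overlay(c,(543.5,309,3,np.radians(-17)),'ov2')
E
```

```text
(no output)
```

View pics/ov2.png

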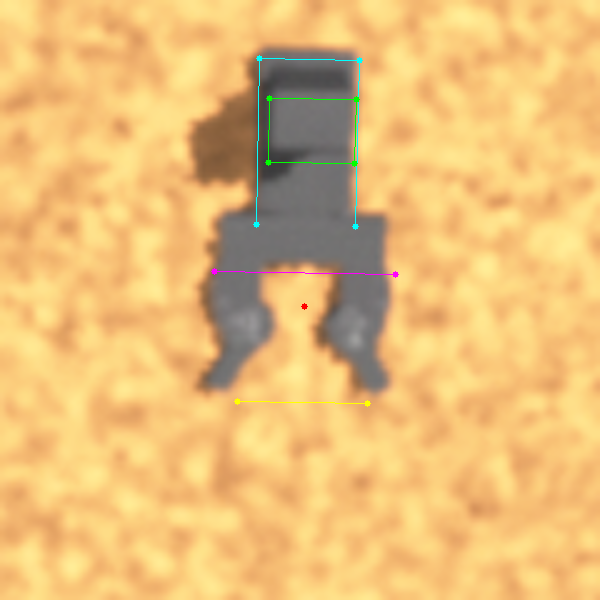

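Request:
{"api": "servo_tool", "payload": {"xyz": [[0,0.032,-0.25],[0,0.032,-0.5],[0,0.032,-0.75],[0,0.032,-0.95],[0,0.032,-1.0],[0,0.032,-1.0],[0,0.032,-1.0]], "turn": [[0,0,-0.002],[0,0,-0.002],[0,0,-0.002],[0,0,-0.002],[0,0,-0.002],[0,0,-0.002],[0,0,-0.002]], "claw": -0.06, "force": 60}}

```text
time_s: 5.22
tool_pos: [500.7, 321.4, 82.4]
ee_rot: [0.803, 0.596, 0.0, 0.0]
ft_force: [0.4, 0.7, 0.8]
grip_width: 40.6
```

```bash
python3 - <<'E'
from h import *
c=cap('wrist')
print(robot.get_obs()['tool_pos'],R.from_quat(robot.get_obs()['ee_rot']).as_matrix()[:2,0])
overlay(c,(541.3,308.6,3,np.radians(-17)),'ov3',k=3,half=100)
save(c['frame'],'w3')
E
```

```text
[501.31255844 321.90270791  83.25756911] [0.28977331 0.95709327]
```

View pics/ov3.png

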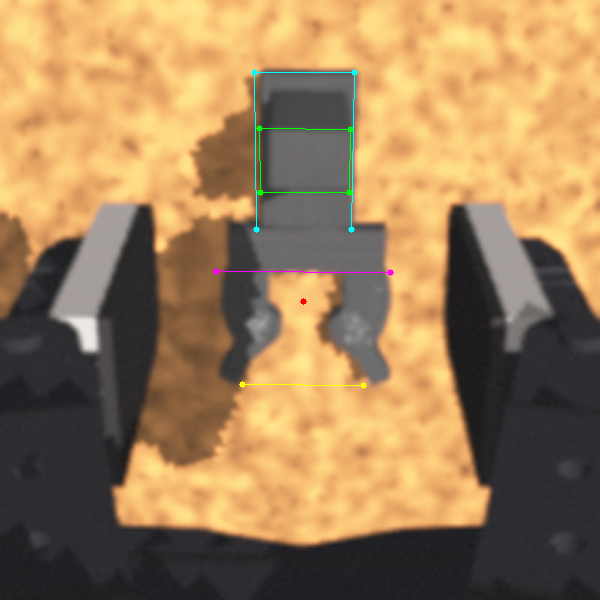

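Request:
{"api": "servo_tool", "payload": {"xyz": [[0,0,-0.15],[0,0,-0.3],[0,0,-0.42],[0,0,-0.48],[0,0,-0.48],[0,0,-0.48]], "turn": [[0,0,0],[0,0,0],[0,0,0],[0,0,0],[0,0,0],[0,0,0]]}}

```text
time_s: 5.77
tool_pos: [500.9, 322.0, 10.6]
ee_rot: [0.803, 0.596, 0.001, 0.0]
ft_force: [-1.2, -1.0, 0.4]
grip_width: 40.2
```

```bash
python3 - <<'E'
from h import *
c=cap('wrist')
save(c['frame'][:, :],'w4')
E
```

```text
(no output)
```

View pics/w4.png

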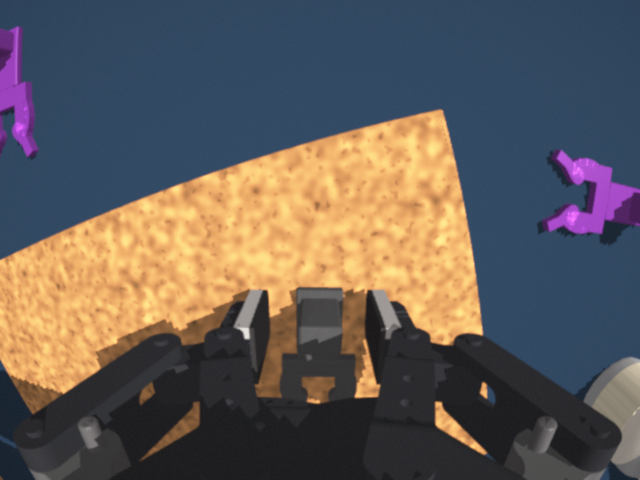

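The wrist image shows the tab (about column 320, rows 290-345) sitting between the two pads. I'll close the gripper.

Request:
{"api": "servo_tool", "payload": {"xyz": [[0,0,0],[0,0,0],[0,0,0],[0,0,0],[0,0,0],[0,0,0]], "turn": [[0,0,0],[0,0,0],[0,0,0],[0,0,0],[0,0,0],[0,0,0]], "claw": -1, "force": 60}}

```text
time_s: 6.32
tool_pos: [500.9, 322.1, 10.8]
ee_rot: [0.803, 0.596, 0.001, 0.0]
ft_force: [-0.9, 0.5, 7.6]
grip_width: 14.7
```

Request:
{"api": "servo_tool", "payload": {"xyz": [[0,0,0.05],[0,0,0.2],[0,0,0.4],[0,0,0.6],[0,0,0.6],[0,0,0.6]], "turn": [[0,0,0],[0,0,0],[0,0,0],[0,0,0],[0,0,0],[0,0,0]]}}

```text
time_s: 6.82
tool_pos: [501.3, 322.3, 101.9]
ee_rot: [0.803, 0.596, 0.002, 0.0]
ft_force: [-1.0, -1.0, -1.5]
grip_width: 14.8
```

```bash
python3 - <<'E'
from h import *
c=cap('wrist');save(c['frame'],'w5')
s=cap('side');save(s['frame'],'s5')
t=cap('top');save(t['frame'],'t5')
o=robot.get_obs();print(o['tool_pos'],R.from_quat(o['ee_rot']).as_matrix(),o['grip_width'])
for n,cc in [('side',s),('top',t)]:
  for tt,z in [('axle',35),('model',0)]:
    for d in finder.landmark_of(n,tt): print(n,tt,round(d['score'],2),d['at'],px2w(cc,*d['at'],z))
f=cv2.imread('pics/s5.png')[190:390,170:470];cv2.imwrite('pics/s5z.png',cv2.resize(f,None,fx=2.6,fy=2.6,interpolation=cv2.INTER_CUBIC))
E
```

```text
[499.32514135 321.08292588  98.57792684] [[ 2.89169188e-01  9.57277193e-01 -1.24786744e-03]
 [ 9.57277351e-01 -2.89170270e-01 -7.92840510e-04]
 [-1.11981430e-03 -9.65290190e-04 -9.99998907e-01]] 14.89166436158152
side axle 0.63 [363.7, 218.8] [ 559.61283082 -115.52171702   35.        ]
side model 0.84 [357.7, 233.8] [563.82690567 -98.73671188   0.        ]
side model 0.35 [131.8, 388.0] [642.99897336 487.22133209   0.        ]
top axle 0.58 [384.4, 250.5] [ 559.69739957 -104.45527571   35.        ]
top model 0.84 [383.2, 249.0] [ 569.94151273 -106.32158391    0.        ]
top model 0.55 [151.9, 217.9] [638.16355278 489.01285726   0.        ]
```

View pics/s5z.png

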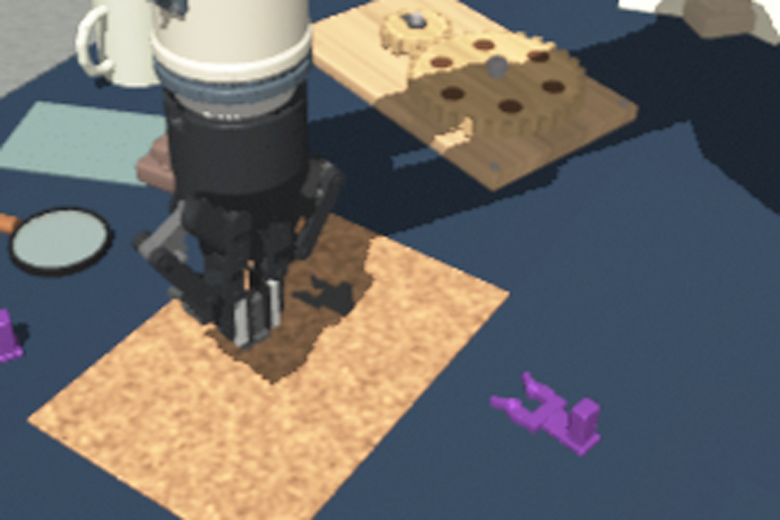

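View pics/w5.png

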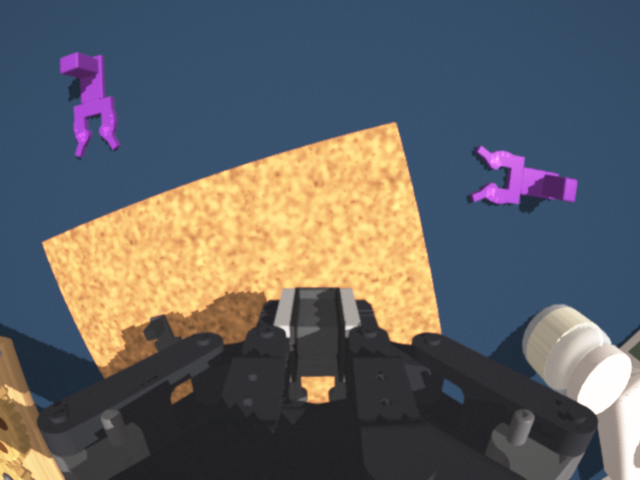

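The side picture shows the clip held in the fingers above the mat. Next I'll localise the axle precisely.

```bash
python3 - <<'E'
from h import *
for n,b in [('w1',(380,170,610,370)),('top0',(340,200,440,300)),('side0',(310,180,420,260))]:
    f=cv2.imread('pics/'+n+'.png')[b[1]:b[3],b[0]:b[2]]
    k=800//f.shape[1];k=min(k,600//f.shape[0]);cv2.imwrite('pics/z_'+n+'.png',cv2.resize(f,None,fx=k,fy=k,interpolation=cv2.INTER_NEAREST));print(k)
E
```

```text
3
6
7
```

View pics/z_w1.png

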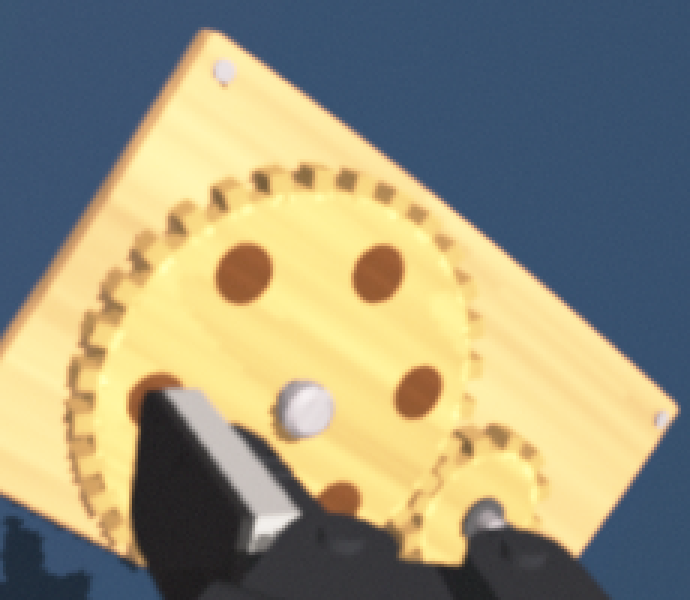

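View pics/z_top0.png

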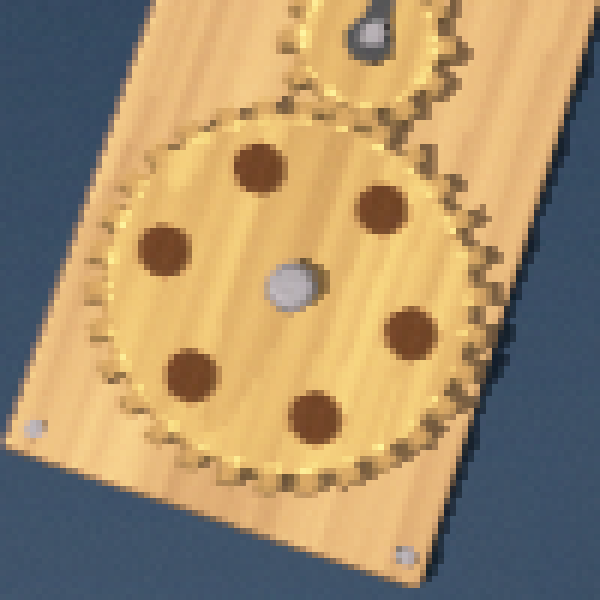

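View pics/z_side0.png

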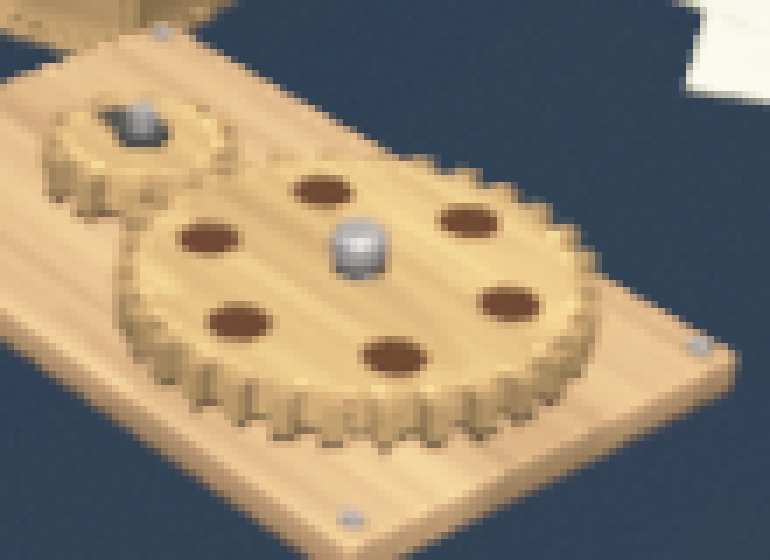

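Request:
{"api": "servo_tool", "payload": {"xyz": [[0,-0.25,0],[0,-0.5,0],[0,-0.75,0],[0,-1.0,0]], "turn": [[0,0,0],[0,0,0],[0,0,0],[0,0,0]]}}

```text
time_s: 7.5
tool_pos: [499.4, 170.1, 98.7]
ee_rot: [0.803, 0.597, -0.001, -0.0]
ft_force: [0.3, -0.2, -0.1]
grip_width: 14.6
```

Request:
{"api": "servo_tool", "payload": {"xyz": [[0,-0.25,0],[-0.05,-0.5,0],[-0.1,-0.75,0],[-0.1,-1.0,0]], "turn": [[0,0,0],[0,0,0],[0,0,0],[0,0,0]]}}

```text
time_s: 7.83
tool_pos: [482.9, 19.9, 98.6]
ee_rot: [0.803, 0.596, -0.001, -0.001]
ft_force: [-0.1, -0.3, -1.5]
grip_width: 14.7
```

Request:
{"api": "servo_tool", "payload": {"xyz": [[0,-0.22,0],[-0.05,-0.4,0],[-0.1,-0.6,0],[-0.1,-0.7,0],[-0.1,-0.7,0],[-0.1,-0.7,0]], "turn": [[0,0,0],[0,0,0],[0,0,0],[0,0,0],[0,0,0],[0,0,0]]}}

```text
time_s: 8.33
tool_pos: [469.9, -84.0, 99.0]
ee_rot: [0.804, 0.595, -0.0, -0.0]
ft_force: [0.1, 0.9, -0.7]
grip_width: 14.9
```

```bash
python3 - <<'E'
from h import *
c=cap('wrist');save(c['frame'],'w6')
s=cap('side');t=cap('top');save(s['frame'],'s6');save(t['frame'],'t6')
o=robot.get_obs();print(o['tool_pos'],R.from_quat(o['ee_rot']).as_matrix(),o['grip_width'])
for n,b in [('t6',(320,190,440,310)),('s6',(260,120,440,260))]:
    f=cv2.imread('pics/'+n+'.png')[b[1]:b[3],b[0]:b[2]]
    k=min(800//f.shape[1],600//f.shape[0]);cv2.imwrite('pics/z_'+n+'.png',cv2.resize(f,None,fx=k,fy=k,interpolation=cv2.INTER_NEAREST));print(k)
E
```

```text
[470.03724259 -82.59635049  99.06804928] [[ 2.88443502e-01  9.57496802e-01 -4.70200538e-04]
 [ 9.57496909e-01 -2.88443402e-01  2.69335213e-04]
 [ 1.22261362e-04 -5.27903554e-04 -9.99999853e-01]] 14.67844655127773
5
4
```

View pics/w6.png

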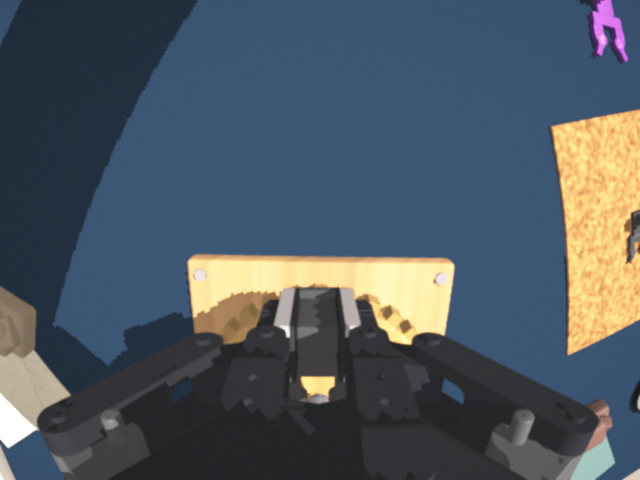

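View pics/z_t6.png

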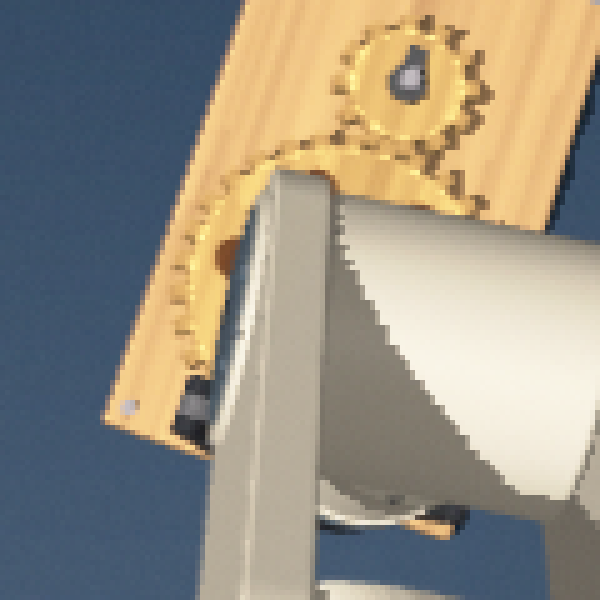

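View pics/z_s6.png

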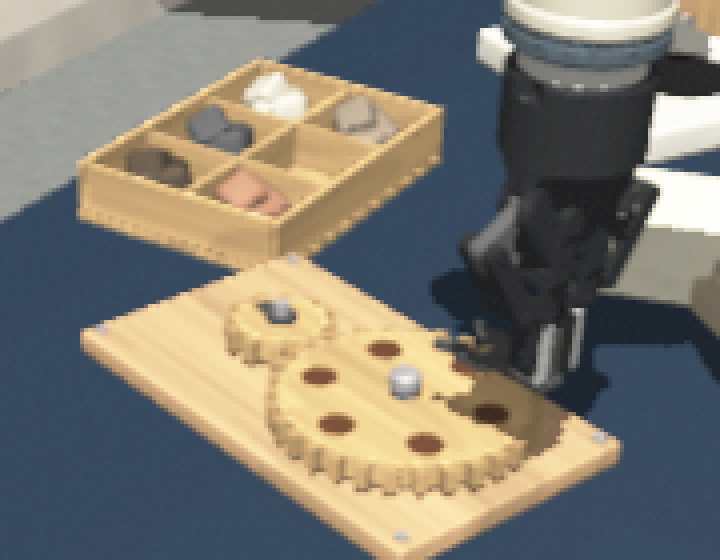

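```bash
python3 - <<'E'
from h import *
T=optics.capture('top');S=optics.capture('side')
for nm,c,k,o,H,a in [('top',T,6,(340,200),[(260,168),(382,210),(410,334),(315,418),(190,376),(164,251)],(291,287)),
  ('side',S,7,(310,180),[(323,191),(468,221),(509,303),(394,357),(239,322),(209,238)],(358,238))]:
    W=np.array([px2w(c,o[0]+u/k-.5,o[1]+v/k-.5,35) for u,v in H]);m=W.mean(0)
    print(nm,'holes centre',m.round(1),'radii',np.linalg.norm(W-m,axis=1).round(1),'axle top',px2w(c,o[0]+a[0]/k-.5,o[1]+a[1]/k-.5,52).round(1))
c=optics.capture('wrist');print('wrist w6 axle top',fpx(c,318.5,400,52).round(1), 'tip visible rows?')
o=robot.get_obs();print(o['tool_pos'])
# w1 : camera pose then
c['origin']=np.array([364.86165773,-3.90656993,373.0824353])
f=c['frame'][370:430,270:370];cv2.imwrite('pics/z_w6.png',cv2.resize(f[...,::-1],None,fx=8,fy=8,interpolation=cv2.INTER_CUBIC))
E
```

```text
top holes centre [ 565.6 -111.6   35. ] radii [53.2 53.  52.8 52.9 53.3 52.9] axle top [ 564.6 -110.8   52. ]
side holes centre [ 567.4 -113.8   35. ] radii [53.  53.  53.  53.5 53.1 53. ] axle top [ 564.6 -107.3   52. ]
wrist w6 axle top [ 551.4 -106.9   52. ] tip visible rows?
[470.12047986 -82.59987472  99.19780921]
```

View pics/z_w6.png

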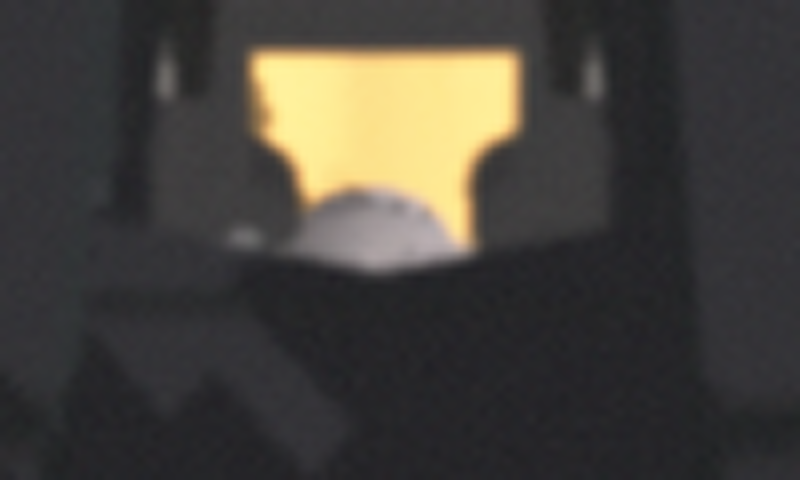

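Request:
{"api": "servo_tool", "payload": {"xyz": [[0.127,-0.042,0],[0.127,-0.042,-0.1],[0.127,-0.042,-0.2],[0.127,-0.042,-0.3],[0.127,-0.042,-0.34],[0.127,-0.042,-0.34],[0.127,-0.042,-0.34]], "turn": [[0,0,0],[0,0,0],[0,0,0],[0,0,0],[0,0,0],[0,0,0],[0,0,0]]}}

```text
time_s: 9.22
tool_pos: [489.0, -89.4, 48.3]
ee_rot: [0.803, 0.596, -0.0, -0.0]
ft_force: [0.6, -0.3, -0.5]
grip_width: 14.4
```

```bash
cat > look.py <<'E'
from h import *
import sys
n=sys.argv[1]
c=cap('wrist');s=cap('side')
fs=[robot.get_obs()]
o=fs[-1];print(o['time_s'],o['tool_pos'].round(2),o['ft_force'].round(2),o['moment'].round(2))
f=s['frame'][160:250,300:450];a=cv2.resize(f,(800,480),interpolation=cv2.INTER_CUBIC)
cv2.imwrite('pics/s_%s.png'%n,a[...,::-1])
g=c['frame'][340:440,260:380];b=cv2.resize(g,(576,480),interpolation=cv2.INTER_CUBIC)
cv2.imwrite('pics/w_%s.png'%n,b[...,::-1])
E
python3 look.py a
```

```text
9.3167 [489.68 -89.73  49.  ] [ 0.01  0.2  -0.72] [ 0.01  0.   -0.  ]
```

View pics/s_a.png

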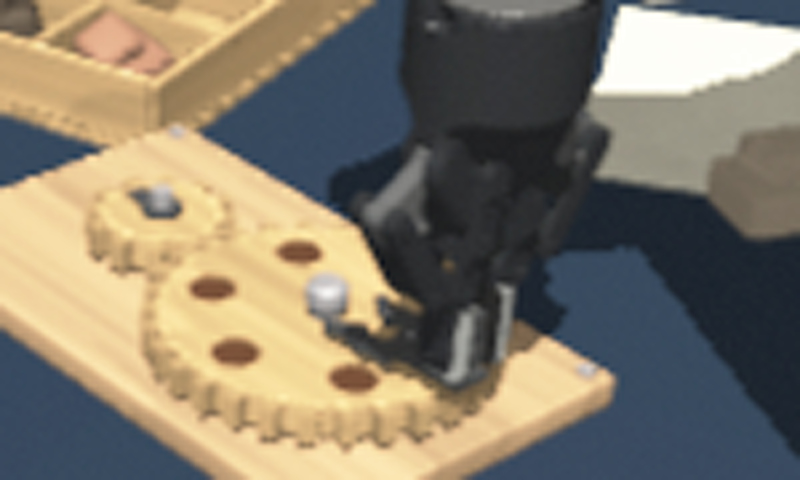

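View pics/w_a.png

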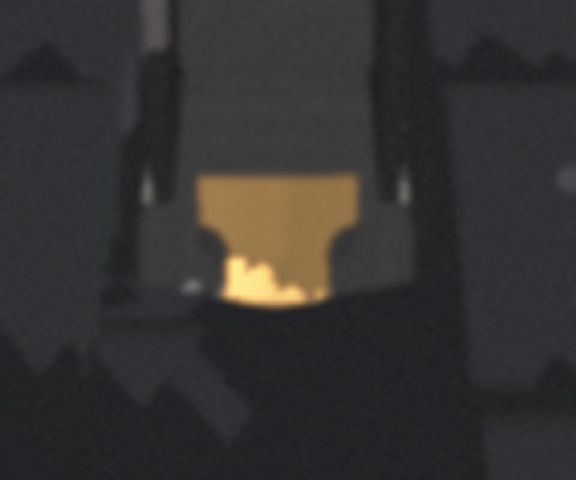

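Request:
{"api": "servo_tool", "payload": {"xyz": [[0,0,-0.015],[0,0,-0.027],[0,0,-0.027],[0,0,-0.027]], "turn": [[0,0,0],[0,0,0],[0,0,0],[0,0,0]]}}

```text
time_s: 9.65
tool_pos: [489.1, -89.8, 44.4]
ee_rot: [0.803, 0.596, 0.0, 0.0]
ft_force: [0.3, -0.2, -0.5]
grip_width: 14.6
```

Request:
{"api": "servo_tool", "payload": {"xyz": [[0,0,-0.004],[0,0,-0.004],[0,0,-0.004]], "turn": [[0,0,0],[0,0,0],[0,0,0]]}}

```text
time_s: 9.9
tool_pos: [489.1, -89.8, 43.6]
ee_rot: [0.803, 0.596, 0.0, 0.0]
ft_force: [-0.4, 0.6, -0.6]
grip_width: 14.8
```

Request:
{"api": "servo_tool", "payload": {"xyz": [[0,0,-0.004],[0,0,-0.004],[0,0,-0.004]], "turn": [[0,0,0],[0,0,0],[0,0,0]]}}

```text
time_s: 10.15
tool_pos: [489.1, -89.8, 43.0]
ee_rot: [0.803, 0.596, -0.0, -0.0]
ft_force: [-0.2, -0.6, -0.3]
grip_width: 14.4
```

Request:
{"api": "servo_tool", "payload": {"xyz": [[0,0,-0.003],[0,0,-0.003],[0,0,-0.003]], "turn": [[0,0,0],[0,0,0],[0,0,0]]}}

```text
time_s: 10.4
tool_pos: [489.1, -89.8, 42.8]
ee_rot: [0.803, 0.596, 0.0, 0.0]
ft_force: [-1.0, 0.5, 3.8]
grip_width: 14.7
```

Request:
{"api": "servo_tool", "payload": {"xyz": [[0,0,-0.003],[0,0,-0.003],[0,0,-0.003]], "turn": [[0,0,0],[0,0,0],[0,0,0]]}}

```text
time_s: 10.65
tool_pos: [489.1, -89.8, 42.7]
ee_rot: [0.803, 0.596, 0.0, 0.0]
ft_force: [-2.8, 0.2, 11.6]
grip_width: 14.8
```

Request:
{"api": "servo_tool", "payload": {"xyz": [[0,0,0.004],[0,0,0.004],[0,0,0.004]], "turn": [[0,0,0],[0,0,0],[0,0,0]]}}

```text
time_s: 10.9
tool_pos: [489.2, -89.8, 42.8]
ee_rot: [0.803, 0.596, 0.0, 0.0]
ft_force: [-0.7, 1.2, 3.0]
grip_width: 14.9
```

```bash
python3 look.py b
```

```text
11.0 [489.2  -89.81  42.79] [-1.42 -0.11  3.67] [0.06 0.11 0.  ]
```

View pics/s_b.png

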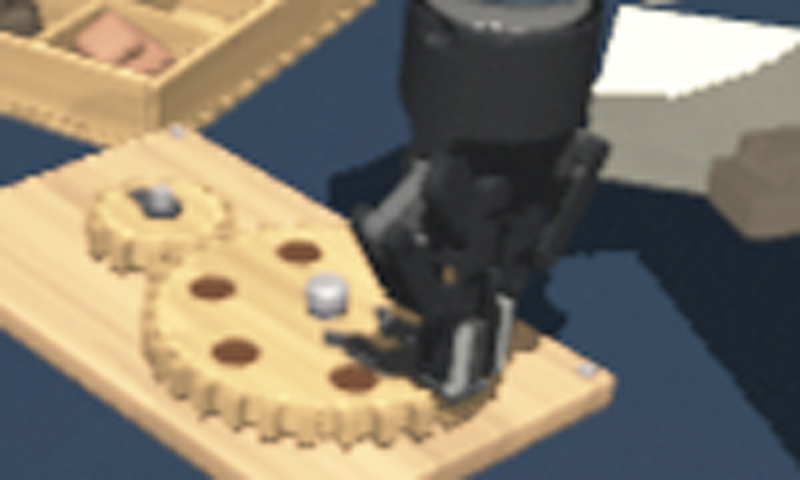

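Request:
{"api": "servo_tool", "payload": {"xyz": [[0.03,-0.009,0.001],[0.06,-0.018,0.001],[0.09,-0.027,0.001],[0.12,-0.036,0.001],[0.12,-0.036,0.001],[0.12,-0.036,0.001]], "turn": [[0,0,0],[0,0,0],[0,0,0],[0,0,0],[0,0,0],[0,0,0]]}}

```text
time_s: 11.5
tool_pos: [507.8, -95.4, 42.8]
ee_rot: [0.803, 0.596, 0.0, 0.0]
ft_force: [1.6, -0.2, 0.5]
grip_width: 15.1
```

```bash
python3 look.py c
```

```text
11.6 [507.33 -95.28  42.81] [ 0.05 -0.96  0.06] [-0.01 -0.13  0.04]
```

View pics/s_c.png

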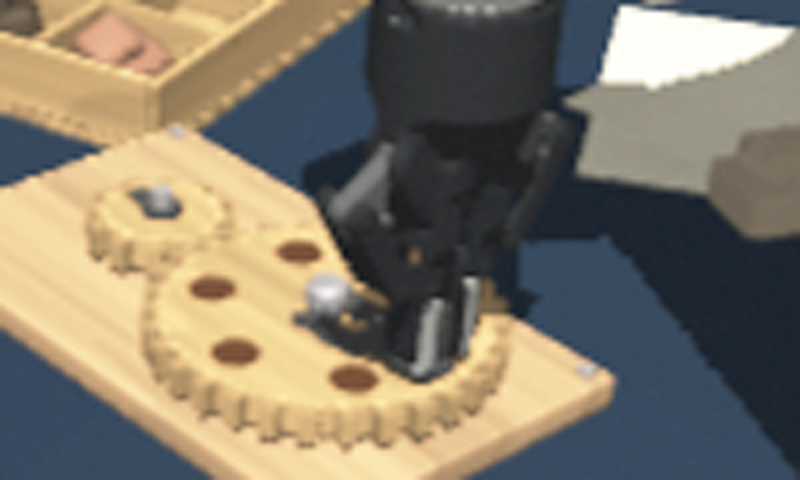

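View pics/w_c.png

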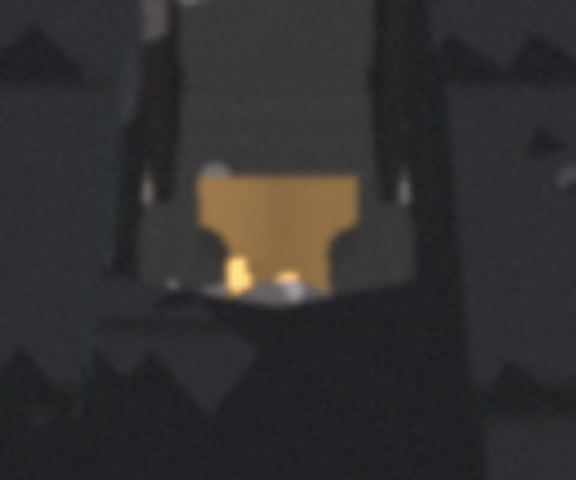

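Request:
{"api": "servo_tool", "payload": {"xyz": [[0.01,-0.003,0],[0.019,-0.006,0],[0.029,-0.009,0],[0.029,-0.009,0]], "turn": [[0,0,0],[0,0,0],[0,0,0],[0,0,0]]}}

```text
time_s: 11.93
tool_pos: [511.4, -96.5, 42.8]
ee_rot: [0.803, 0.596, -0.0, -0.0]
ft_force: [-0.5, 0.4, 2.7]
grip_width: 14.7
```

Request:
{"api": "servo_tool", "payload": {"xyz": [[0.006,-0.002,0],[0.013,-0.004,0],[0.013,-0.004,0]], "turn": [[0,0,0],[0,0,0],[0,0,0]]}}

```text
time_s: 12.18
tool_pos: [511.6, -96.6, 42.8]
ee_rot: [0.803, 0.596, -0.001, -0.001]
ft_force: [-7.0, 2.2, 10.8]
grip_width: 14.8
```

```bash
python3 look.py d
```

```text
12.2833 [511.6  -96.66  42.79] [-7.71  3.4   9.21] [0.39 1.04 0.02]
```

View pics/w_d.png

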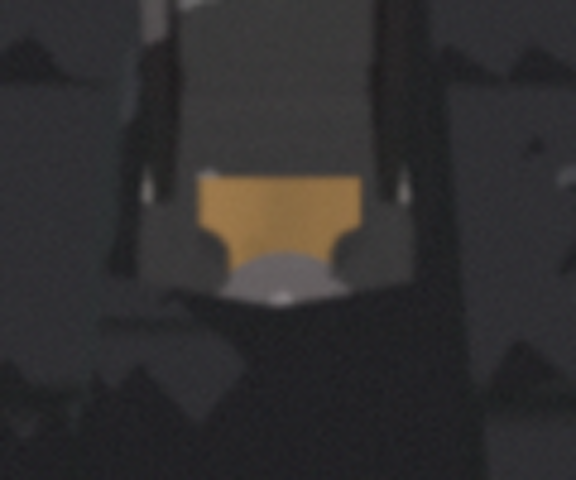

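Request:
{"api": "servo_tool", "payload": {"xyz": [[0,0,0.004],[0,0,0.004],[0,0,0.004]], "turn": [[0,0,0],[0,0,0],[0,0,0]]}}

```text
time_s: 12.53
tool_pos: [512.7, -96.9, 43.1]
ee_rot: [0.803, 0.596, -0.0, -0.001]
ft_force: [-2.4, 2.2, 0.0]
grip_width: 14.6
```

Request:
{"api": "servo_tool", "payload": {"xyz": [[0.003,-0.001,0],[0.006,-0.002,0],[0.006,-0.002,0]], "turn": [[0,0,0],[0,0,0],[0,0,0]]}}

```text
time_s: 12.78
tool_pos: [513.1, -97.1, 43.0]
ee_rot: [0.803, 0.596, -0.001, -0.001]
ft_force: [-5.0, 3.7, 1.0]
grip_width: 14.5
```

Request:
{"api": "servo_tool", "payload": {"xyz": [[0.004,0.001,0],[0.007,0.001,0],[0.007,0.001,0]], "turn": [[0,0,0],[0,0,0],[0,0,0]]}}

```text
time_s: 13.03
tool_pos: [513.4, -96.9, 42.9]
ee_rot: [0.803, 0.596, -0.001, -0.002]
ft_force: [-8.0, 2.8, 3.9]
grip_width: 15.0
```

Request:
{"api": "servo_tool", "payload": {"xyz": [[0.003,-0.001,0],[0.006,-0.002,0],[0.006,-0.002,0]], "turn": [[0,0,0],[0,0,0],[0,0,0]]}}

```text
time_s: 13.28
tool_pos: [513.7, -97.0, 42.9]
ee_rot: [0.803, 0.596, -0.002, -0.002]
ft_force: [-10.3, 4.2, 6.5]
grip_width: 14.5
```

Request:
{"api": "servo_tool", "payload": {"xyz": [[0,0,0.003],[0.003,-0.001,0.003],[0.003,-0.001,0.003]], "turn": [[0,0,0],[0,0,0],[0,0,0]]}}

```text
time_s: 13.53
tool_pos: [514.6, -97.3, 43.2]
ee_rot: [0.803, 0.596, -0.001, -0.002]
ft_force: [-7.0, 2.7, 1.2]
grip_width: 14.5
```

Request:
{"api": "servo_tool", "payload": {"xyz": [[0.003,-0.001,0.001],[0.005,-0.001,0.001],[0.005,-0.001,0.001]], "turn": [[0,0,0],[0,0,0],[0,0,0]]}}

```text
time_s: 13.78
tool_pos: [514.9, -97.3, 43.3]
ee_rot: [0.803, 0.596, -0.002, -0.002]
ft_force: [-8.3, 3.8, 1.9]
grip_width: 15.1
```

```bash
python3 look.py e
```

```text
13.8833 [514.94 -97.33  43.28] [-7.85  4.05  1.38] [0.59 1.37 0.06]
```

View pics/w_e.png

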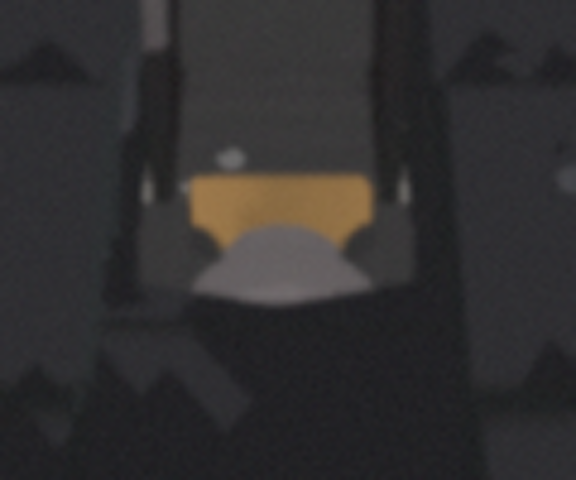

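View pics/s_e.png

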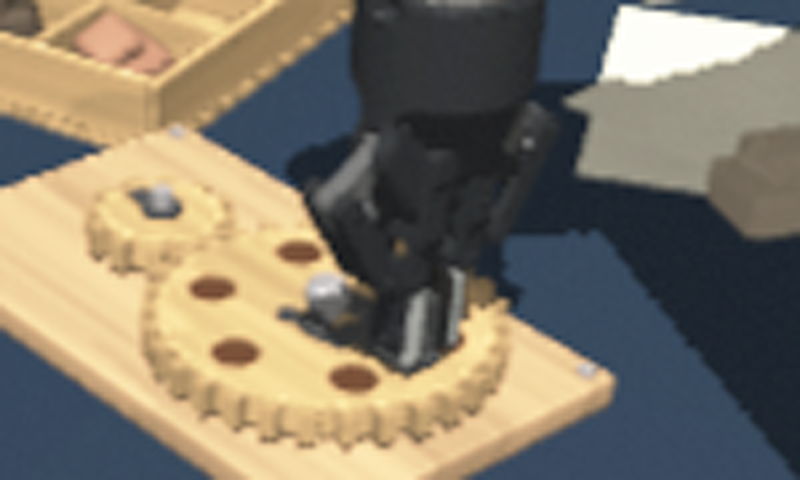

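Request:
{"api": "servo_tool", "payload": {"xyz": [[0.003,-0.001,0.001],[0.006,-0.002,0.001],[0.006,-0.002,0.001]], "turn": [[0,0,0],[0,0,0],[0,0,0]]}}

```text
time_s: 14.13
tool_pos: [516.3, -97.7, 43.4]
ee_rot: [0.803, 0.596, -0.001, -0.002]
ft_force: [-6.7, 3.9, -0.4]
grip_width: 14.9
```

Request:
{"api": "servo_tool", "payload": {"xyz": [[0.003,-0.001,0.001],[0.006,-0.002,0.001],[0.006,-0.002,0.001]], "turn": [[0,0,0],[0,0,0],[0,0,0]]}}

```text
time_s: 14.38
tool_pos: [517.6, -98.1, 43.7]
ee_rot: [0.803, 0.596, -0.001, -0.001]
ft_force: [-5.1, 2.7, -1.4]
grip_width: 14.5
```

Request:
{"api": "servo_tool", "payload": {"xyz": [[0.003,-0.001,-0.002],[0.006,-0.002,-0.002],[0.006,-0.002,-0.002]], "turn": [[0,0,0],[0,0,0],[0,0,0]]}}

```text
time_s: 14.63
tool_pos: [519.6, -98.6, 43.7]
ee_rot: [0.803, 0.596, -0.0, -0.001]
ft_force: [-2.4, 2.4, -2.6]
grip_width: 14.6
```

Request:
{"api": "servo_tool", "payload": {"xyz": [[0.003,-0.001,-0.001],[0.006,-0.002,-0.001],[0.006,-0.002,-0.001]], "turn": [[0,0,0],[0,0,0],[0,0,0]]}}

```text
time_s: 14.88
tool_pos: [522.0, -99.3, 44.1]
ee_rot: [0.803, 0.596, 0.001, 0.001]
ft_force: [-1.5, 1.3, -1.2]
grip_width: 14.8
```

```bash
python3 look.py f
```

```text
14.9833 [522.   -99.35  44.19] [ 0.18  1.06 -1.6 ] [ 0.11 -0.07  0.08]
```

View pics/w_f.png

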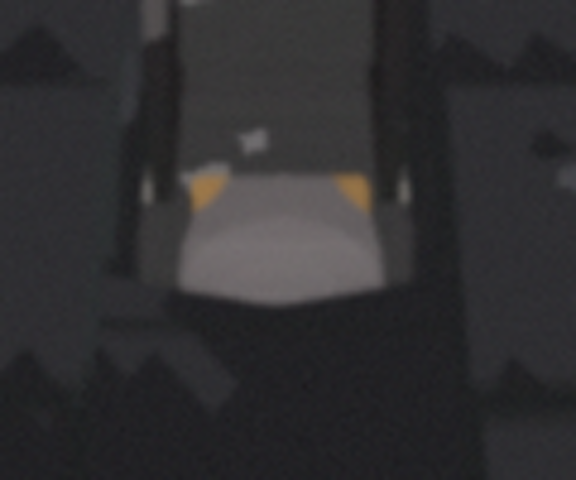

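Request:
{"api": "servo_tool", "payload": {"xyz": [[0.003,-0.001,-0.003],[0.006,-0.002,-0.005],[0.006,-0.002,-0.005]], "turn": [[0,0,0],[0,0,0],[0,0,0]]}}

```text
time_s: 15.23
tool_pos: [522.7, -99.6, 43.4]
ee_rot: [0.803, 0.596, 0.0, 0.001]
ft_force: [0.5, 0.8, -0.1]
grip_width: 15.0
```

Request:
{"api": "servo_tool", "payload": {"xyz": [[0.003,-0.001,0],[0.006,-0.002,0],[0.006,-0.002,0]], "turn": [[0,0,0],[0,0,0],[0,0,0]]}}

```text
time_s: 15.48
tool_pos: [523.1, -99.7, 43.2]
ee_rot: [0.803, 0.596, 0.0, 0.0]
ft_force: [1.0, 0.9, -0.5]
grip_width: 14.6
```

Request:
{"api": "servo_tool", "payload": {"xyz": [[0.003,-0.001,0],[0.006,-0.002,0],[0.006,-0.002,0]], "turn": [[0,0,0],[0,0,0],[0,0,0]]}}

```text
time_s: 15.73
tool_pos: [523.8, -100.0, 43.2]
ee_rot: [0.803, 0.596, 0.0, 0.0]
ft_force: [-0.1, 1.3, -1.3]
grip_width: 15.0
```

Request:
{"api": "servo_tool", "payload": {"xyz": [[0.003,-0.001,0],[0.006,-0.002,0],[0.006,-0.002,0]], "turn": [[0,0,0],[0,0,0],[0,0,0]]}}

```text
time_s: 15.98
tool_pos: [524.2, -100.2, 43.1]
ee_rot: [0.803, 0.596, -0.0, -0.0]
ft_force: [-1.5, 0.9, -0.2]
grip_width: 14.5
```

Request:
{"api": "servo_tool", "payload": {"xyz": [[0.003,-0.001,0],[0.006,-0.002,0],[0.006,-0.002,0]], "turn": [[0,0,0],[0,0,0],[0,0,0]]}}

```text
time_s: 16.23
tool_pos: [524.3, -100.3, 42.9]
ee_rot: [0.803, 0.596, -0.001, -0.001]
ft_force: [-5.6, 2.2, 3.1]
grip_width: 14.7
```

Request:
{"api": "servo_tool", "payload": {"xyz": [[0.003,-0.001,0],[0.005,-0.0015,0],[0.005,-0.0015,0]], "turn": [[0,0,0],[0,0,0],[0,0,0]]}}

```text
time_s: 16.48
tool_pos: [524.3, -100.3, 42.9]
ee_rot: [0.803, 0.596, -0.001, -0.002]
ft_force: [-7.7, 4.5, 4.7]
grip_width: 15.0
```

Request:
{"api": "servo_tool", "payload": {"xyz": [[0.003,-0.001,0.003],[0.006,-0.002,0.004],[0.006,-0.002,0.004]], "turn": [[0,0,0],[0,0,0],[0,0,0]]}}

```text
time_s: 16.73
tool_pos: [524.4, -100.4, 43.1]
ee_rot: [0.803, 0.596, -0.002, -0.002]
ft_force: [-7.0, 5.0, 2.8]
grip_width: 15.0
```

Request:
{"api": "servo_tool", "payload": {"xyz": [[0.003,-0.001,0.001],[0.006,-0.002,0.002],[0.006,-0.002,0.002]], "turn": [[0,0,0],[0,0,0],[0,0,0]]}}

```text
time_s: 16.98
tool_pos: [524.4, -100.4, 43.2]
ee_rot: [0.803, 0.596, -0.002, -0.003]
ft_force: [-11.2, 5.3, 3.6]
grip_width: 14.8
```

```bash
python3 look.py g
```

```text
17.0833 [ 524.42 -100.41   43.17] [-9.73  5.1   3.72] [0.87 1.57 0.09]
```

View pics/w_g.png

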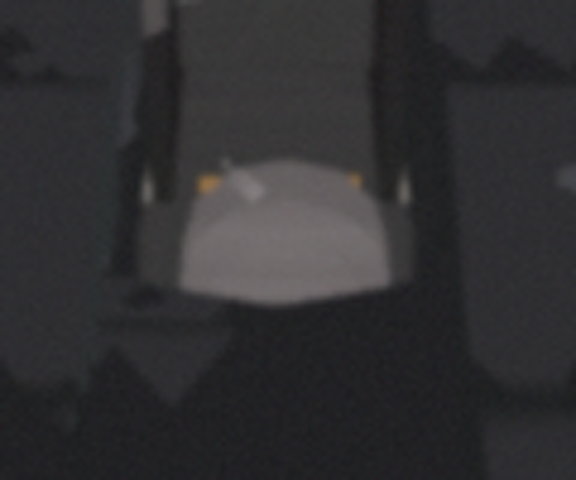

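Request:
{"api": "servo_tool", "payload": {"xyz": [[-0.007,0.002,0],[-0.014,0.004,0],[-0.014,0.004,0]], "turn": [[0,0,0],[0,0,0],[0,0,0]]}}

```text
time_s: 17.33
tool_pos: [524.4, -100.4, 43.5]
ee_rot: [0.803, 0.596, -0.001, -0.001]
ft_force: [-4.7, 1.9, -1.7]
grip_width: 14.7
```

Request:
{"api": "servo_tool", "payload": {"xyz": [[-0.004,0.001,-0.002],[-0.006,0.002,-0.002],[-0.006,0.002,-0.002]], "turn": [[0,0,0],[0,0,0],[0,0,0]]}}

```text
time_s: 17.58
tool_pos: [524.4, -100.4, 43.5]
ee_rot: [0.803, 0.596, -0.0, -0.001]
ft_force: [-4.2, 2.7, -2.9]
grip_width: 14.7
```

Request:
{"api": "servo_tool", "payload": {"xyz": [[0,0,0],[0,0,0],[0,0,0],[0,0,0],[0,0,0]], "turn": [[0,0,0],[0,0,0],[0,0,0],[0,0,0],[0,0,0]], "claw": -0.1}}

```text
time_s: 18.0
tool_pos: [525.8, -100.7, 44.1]
ee_rot: [0.803, 0.596, 0.0, 0.001]
ft_force: [0.0, -0.5, 0.7]
grip_width: 38.7
```

```bash
python3 look.py h
```

```text
18.1 [ 525.42 -100.64   43.93] [-0.05 -0.65 -0.44] [ 0.01 -0.02 -0.02]
```

View pics/w_h.png

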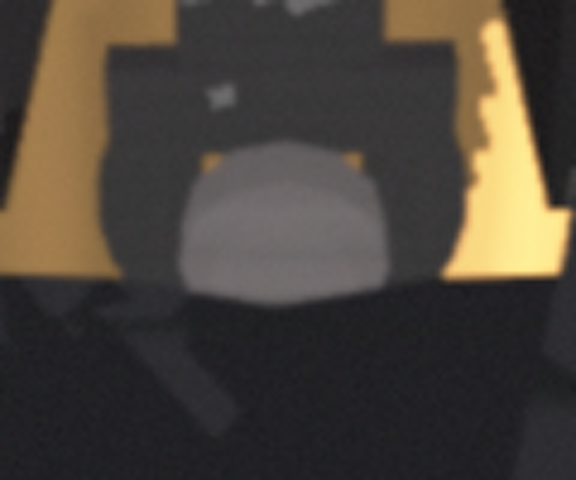

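View pics/s_h.png

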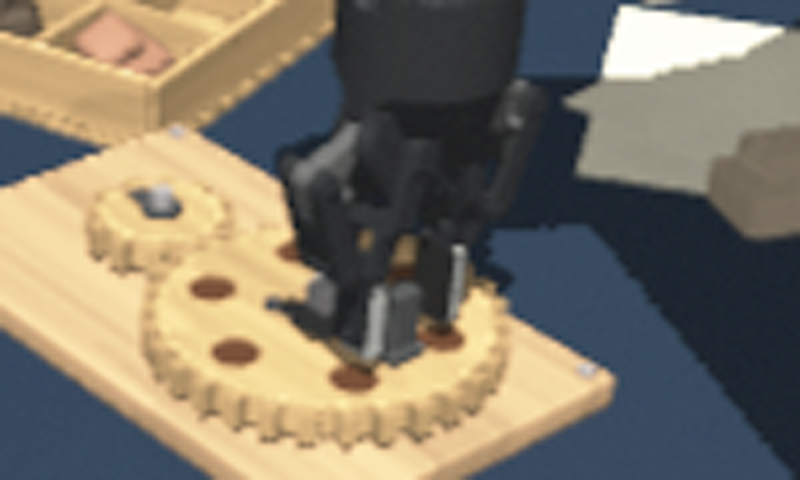

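Released, with the force near zero. I'll lift straight up, back away, and check from an open view.

Request:
{"api": "servo_tool", "payload": {"xyz": [[0,0,0.1],[0,0,0.3],[0,0,0.55],[0,0,0.8],[0,0,1.0],[0,0,1.0]], "turn": [[0,0,0],[0,0,0],[0,0,0],[0,0,0],[0,0,0],[0,0,0]]}}

```text
time_s: 18.6
tool_pos: [528.7, -101.2, 200.1]
ee_rot: [0.803, 0.596, 0.003, 0.004]
ft_force: [2.2, -0.6, -0.1]
grip_width: 38.8
```

Request:
{"api": "servo_tool", "payload": {"xyz": [[-0.25,0,0],[-0.5,0,0],[-0.75,0,0],[-0.9,0,0],[-0.9,0,0],[-0.9,0,0]], "turn": [[0,0,0],[0,0,0],[0,0,0],[0,0,0],[0,0,0],[0,0,0]]}}

```text
time_s: 19.1
tool_pos: [389.6, -100.6, 193.9]
ee_rot: [0.803, 0.596, 0.0, 0.0]
ft_force: [0.6, -0.3, 0.8]
grip_width: 38.3
```

```bash
python3 - <<'E'
from h import *
o=robot.get_obs();print(o['time_s'],o['tool_pos'],o['ft_force'])
s=cap('side');t=cap('top');w=cap('wrist');save(w['frame'],'w_i')
for nm,c,b in [('s_i',s,(320,180,420,255)),('t_i',t,(340,200,440,275))]:
    f=c['frame'][b[1]:b[3],b[0]:b[2]];cv2.imwrite('pics/'+nm+'.png',cv2.resize(f,None,fx=8,fy=8,interpolation=cv2.INTER_CUBIC)[...,::-1])
E
```

```text
19.1 [ 389.58805287 -100.57641613  193.87227381] [ 0.5688412  -0.30234704  0.80187608]
```

View pics/s_i.png

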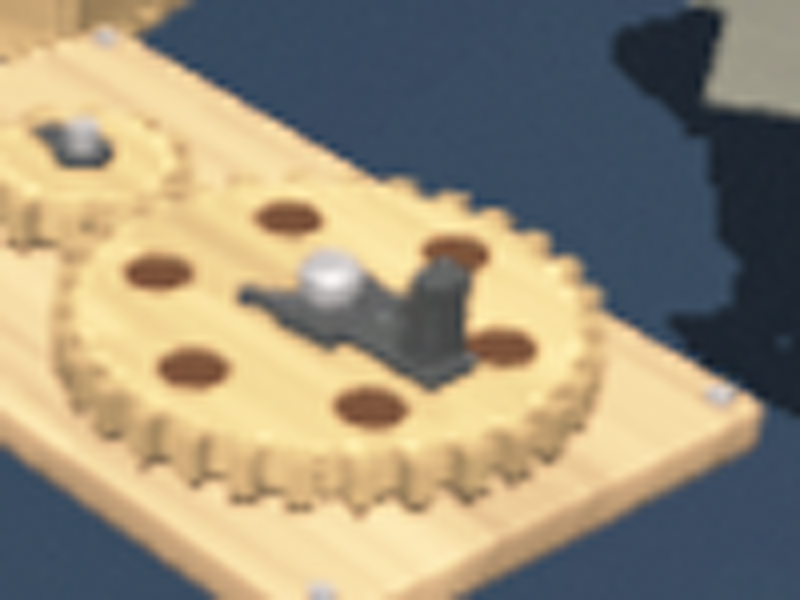

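View pics/t_i.png

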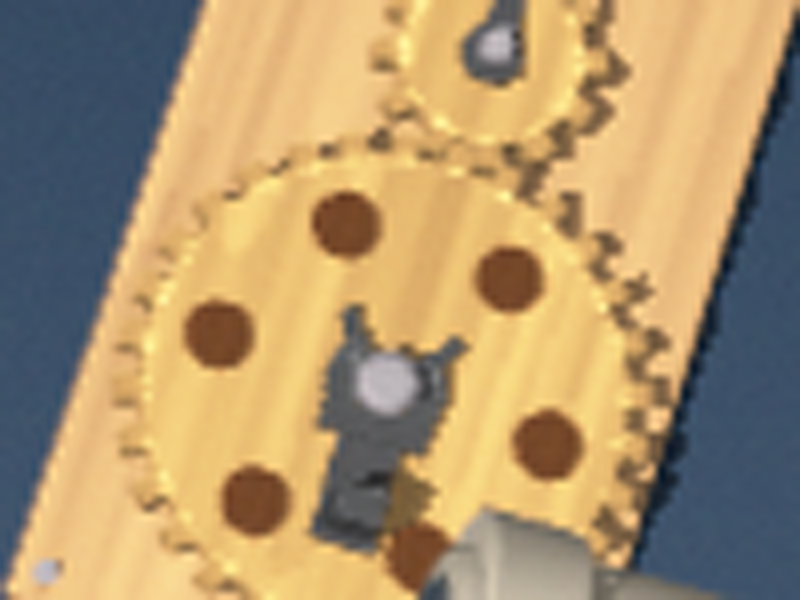

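View pics/w_i.png

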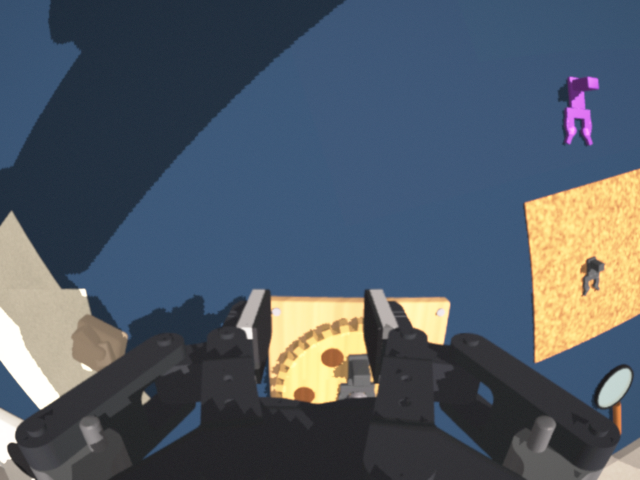

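```bash
python3 - <<'E'
from h import *
t=cap('top');K=t['intrinsics']
def pr(P):
    d=Rm(t).T@(np.array(P)-np.array(t['origin']));q=K@d;return q[:2]/q[2]
f=cv2.resize(t['frame'][200:275,340:440],None,fx=8,fy=8,interpolation=cv2.INTER_CUBIC)[...,::-1].copy()
Q=clipPts(565.6,-111.6,35,np.radians(-16.8))
for k,v in Q.items():
    p=[tuple(int(a) for a in (pr(P)-[340-.5,200-.5])*8) for P in v]
    for a,b in zip(p,p[1:]+p[:1]): cv2.line(f,a,b,(0,255,0) if k=='tail' else (255,0,255) if k=='sh' else (255,255,0),1)
cv2.imwrite('pics/t_j.png',f)
E
```

```text
(no output)
```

View pics/t_j.png

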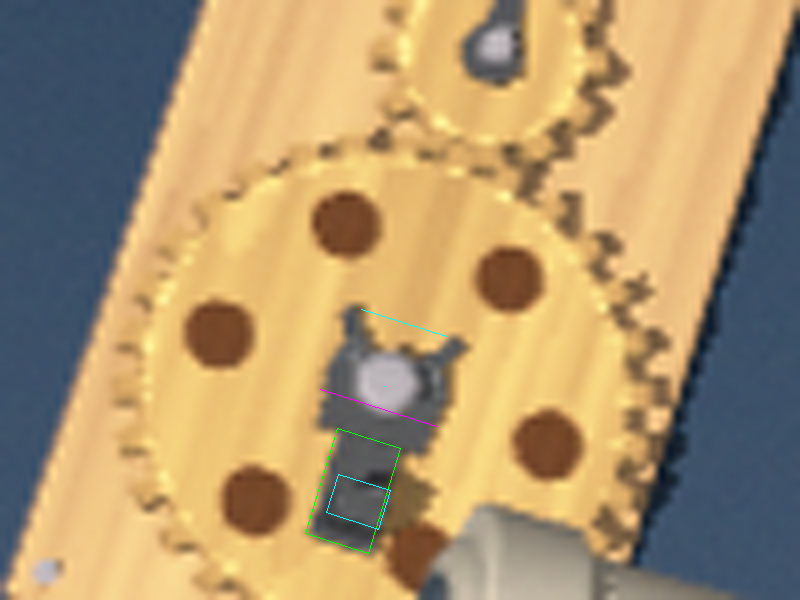

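```bash
python3 -c "
from cell import robot
print(robot.get_obs()['time_s']);print(robot.finish_job())"
```

```text
19.3
the job is handed in; nothing more can be done
None
```

I put the larger clip into the big axle's groove, let go and handed the job in at 19.3 s. The hand-in reports no verdict, so whether it passed isn't known.

**What I did:** I gripped the clip by its tab and lifted it off the mat. I laid it flat on the gear face with its mouth towards the axle. Then I slid it sideways in small steps until it stopped moving and the force rose steeply. After that I eased off the push, opened the fingers, lifted and backed away.

**Forces:** The highest push I read with the axle in the mouth was about 13 N in all. The readings come only at the end of each short move, so a brief peak in between could have been missed. The highest reading on the model at any time was about 12 N downwards, while finding the gear face.

**Last checks:**
- **Home:** The clip's travel stopped hard, with only about 0.1 mm more movement as the push rose by about 4 N. In the wrist picture the jaws had closed again behind the axle.
- **Position:** In the top view the clip's length matched a home-position outline to about 0.5 mm along the push direction. Sideways it looked about 1.5 mm off, which is less than one image pixel there, and the slot itself allows only about 1 mm of play each way.
- **Flat and released:** In the side view the clip lies flat on the gear. The robot is clear of everything, with only small force readings of about 1 N, which is sensor noise.
- **Other things:** The small clip is still on the mat. I never went near the rocks, lens or jar, but I did not measure their positions again at the end.

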